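# Fill the sample jar with cocoa press cake through the swing-arm funnel

### The job

Swing the funnel round on its arm until its spout is centred over the open glass jar, then lift the aluminium scoop by its handle and pour all six lumps of cocoa cake through the funnel into the jar. Set the empty scoop back down level on the table and leave the funnel over the upright jar, without knocking or shifting the other things on the bench.

Things in the scene. Friction and masses are not known exactly. Their poses are not given: they have to be found in the camera images.
- funnel_arm (a joint): angle of the swing arm (rad) about the vertical axis of the stand's post, range -1.4 to 1.4; seen from above it grows clockwise (a parked funnel is brought over the jar by turning it towards smaller values, counter-clockwise). Stiff: it stays where it is left; about 4 N at the black grip moves it
- swing_pivot (a point): point on the swing axis: centre of the stand's post (22 mm thick, top at 151 mm with its hub, round base 120 mm across and 14 mm high, fixed to the table), 122 mm above the table
- swing_grip (a point): point to hold the arm: on the axis of an upright black round grip, 18 mm thick, that stands on the steel arm bar (bar top at 127 mm) and ends 220 mm above the table; it is 82 mm from the swing axis, between post and funnel; this point is 205 mm above the table
- funnel_outlet (a point): centre of the lower end of the aluminium funnel's spout, 95 mm above the table, 180 mm from the swing axis, in line with the pivot and the grip; spout 58 mm outside, 52 mm inside, 20 mm long
- funnel_mouth (a point): centre of the funnel's wide upper rim, 170 mm above the table, straight above funnel_outlet; rim 138 mm outside, about 132 mm inside; the cone runs down to the spout 55 mm lower
- jar: open glass jar, 74 mm outside, 68 mm inside (rim bead 77 mm), 85 mm high, floor 5 mm thick, standing loose on the table somewhere under the arc of the funnel; origin at the centre of its underside, z up
- jar_mouth (a point): centre of the jar's mouth, 85 mm above its underside (10 mm below the spout when under it)
- scoop: open-fronted aluminium scoop holding the lumps: flat bed 104 mm long (x) and 86 mm wide (y), floor 3 mm, side walls 32 mm and back wall 37 mm high, with a front ramp that rises 7 mm to the lip; about 0.16 kg empty. Origin at the centre of the underside of the bed, x towards the pouring lip, z up; handle at -x
- scoop_grip (a point): point to hold the scoop: centre of its straight black handle (runs along scoop x from -140 to -56 mm, 20 mm wide in y, 22 mm high in z), at scoop x -88, y 0, z 40 mm
- scoop_lip (a point): middle of the pouring lip, at scoop x 87, y 0, z 10 mm; the opening there is 74 mm wide
- lump0: dark brown lump of cocoa press cake, about 23 x 21 x 17 mm, 11 g; origin at the centre of its underside
- lump1: dark brown lump of cocoa press cake, about 23 x 21 x 17 mm, 11 g; origin at the centre of its underside
- lump2: dark brown lump of cocoa press cake, about 23 x 21 x 17 mm, 11 g; origin at the centre of its underside
- lump3: dark brown lump of cocoa press cake, about 23 x 21 x 17 mm, 11 g; origin at the centre of its underside
- lump4: dark brown lump of cocoa press cake, about 23 x 21 x 17 mm, 11 g; origin at the centre of its underside
- lump5: dark brown lump of cocoa press cake, about 23 x 21 x 17 mm, 11 g; origin at the centre of its underside
- dish_beans: open glass dish heaped with cocoa beans under a paper label, 100 mm across, 30 mm high; a bystander; origin at the centre of its underside
- dish_empty: empty open glass dish, 92 mm across, 18 mm high; a bystander; origin at the centre of its underside
- closed_jar: closed glass jar with a white lid and paper label, 64 mm across, 100 mm high; a bystander; origin at the centre of its underside
- weight: brass calibration weight with a knob, 32 mm across, 46 mm high; a bystander; origin at the centre of its underside
- brush: bench brush 190 mm long, lying flat; origin under its middle, x along it towards the bristles; a bystander
There are look-alikes about, which are no part of the job. Of the things that look like the scoop, the larger one is meant.

How it is judged:
On the way, in this order (a step that is already met when the one before it is completed fails the run):
1. the funnel's spout stands still over the jar's mouth (axes within 10 mm) while all lumps are still in the scoop (horizontal distance between funnel_outlet and jar_mouth below 0.01 m and velocity of joint funnel_arm between -0.05 and 0.05 rad/s and distance between each of lump0, lump1, lump2, lump3, lump4, lump5 and scoop below 0.085 m), for 0.3 s.
2. the scoop is lifted (bed more than 120 mm above the table) with all six lumps in it (height (world z) of scoop above 0.12 m and distance between each of lump0, lump1, lump2, lump3, lump4, lump5 and scoop below 0.085 m), for 0.1 s.
3. all six lumps are in the jar, with the funnel still over it (within 15 mm) (horizontal distance between each of lump0, lump1, lump2, lump3, lump4, lump5 and jar below 0.036 m and height (world z) of each of lump0, lump1, lump2, lump3, lump4, lump5 below 0.085 m and horizontal distance between funnel_outlet and jar_mouth below 0.015 m), for 0.2 s.
At the end, for the whole second after the job is handed in: All six lumps lie in the jar (within 36 mm of its axis and below its rim, 85 mm); the jar stands upright on the table (tilt under 0.1 rad); the funnel's spout is over the jar's mouth (axes within 15 mm); the scoop rests level on the table (tilt under 0.12 rad, underside within 12 mm of it) (all of step 3 and angle between jar's own z axis and vertical below 0.1 rad and height (world z) of jar below 0.01 m and linear speed of each of jar, scoop below 0.02 m/s and height (world z) of scoop between -0.01 and 0.012 m and angle between scoop's own z axis and vertical below 0.12 rad); the robot touches nothing.
It fails at once if the dish beans is shifted by more than 40 mm (distance of dish_beans from where it was at the start of the episode above 0.04 m).
It fails at once if the dish empty is shifted by more than 40 mm (distance of dish_empty from where it was at the start of the episode above 0.04 m).
It fails at once if the closed jar is shifted by more than 40 mm (distance of closed_jar from where it was at the start of the episode above 0.04 m).
It fails at once if the weight is shifted by more than 40 mm (distance of weight from where it was at the start of the episode above 0.04 m).
It fails at once if the brush is shifted by more than 40 mm (distance of brush from where it was at the start of the episode above 0.04 m).
It also fails if it takes over 72 s, if anything falls off the work surface, if the arm or the gripper's body presses on something with over 40 N, if the wrist force passes 120 N, or if a joint passes its speed limit or range.

### The arm

A 7-joint arm with a two-finger parallel gripper is mounted at the origin on the work surface. World frame = base frame: x ahead of the robot, y to its left, z up, the work surface at z = 0. Lengths are in m, angles in rad, forces in N, time in s.
With the tool pointing down it reaches from about 0.4 to 0.925 m from the base axis. Payload 5.6 kg.
Tool frame: the origin (TCP) lies midway between the tips of the shut fingers; the grasp point (between the pads) lies 19 mm behind it (bot.grip_depth is the distance from the TCP to the grasp point, in m); x points along the fingers, y is the direction in which the jaws open and shut, and the axes are right-handed (so a half turn about x gives the same grasp; the last joint's range is limited). The gripper opens to 85 mm and grips with 20 to 120 N. Pads are 22 mm wide; open, the fingers measure 114 mm over their backs; the gripper's body (76 mm by 85 mm) begins 54 mm behind the grasp point. The pads swing forward as they close: fully open they stand 13 mm farther back than shut.
Start: joints at [-1.276, 0.468, -0.012, 1.603, 0.006, 1.071, -0.056], TCP at [0.215, 0.613, 0.205] pointing down, gripper open.
Joint ranges: [-2.53, 2.53], [-0.31, 2.02], [-1.57, 1.55], [0.28, 2.44], [-1.29, 4.43], [0.15, 1.84], [-2.92, 2.92]. Speed limits (rad/s): [2.57, 2.57, 3.14, 3.14, 3.14, 3.14, 3.14].

### API

Orientations are given as a unit quaternion [x, y, z, w].
In Python, from station import bot gives the robot as it stands. The module is installed in compiled form; this text tells all that it offers.
- The arm moves only by the tool servo_tool, never from a script. Its argument "targets" is a list of rows, each a list of 7 numbers: the shift along the world's x, y, z each as a share of 150 mm, from -1 to 1, then the turn, a rotation vector about the world's x, y, z each as a share of pi rad, from -1 to 1, then the opening, from -1 (shut) to 1 (fully open), so that 0 is half open. In form: [[x, y, z, ax, ay, az, fingers], ...]. A call has exactly 10 rows; each row shifts and turns the pose as measured when the row begins; what a row does not reach is not made up. A row lasts 1/10 s, in which the tool goes at most 50 mm and 8.59 degrees, less where a joint would pass 70% of its speed; a pose out of reach is approached as far as the arm can. A call with a number of a shift or a turn outside -1 to 1 is refused whole. A call with a gripper value outside its range is refused whole. The fingers move at their own pace and stop on an object; "squeeze" is the grip in N (left out, the last holds). Time passes only in rows, so rows that do not move let the fingers close, or fill a call up. It gives the time, the measured TCP pose, the force and the opening at its end, in the units of the state.
- bot.get_state(): the state, without advancing time (a new reading comes with each control period).
- bot.camera(name): name is "scene" or "side" or "wrist"; returns the picture (480x640x3 uint8, red, green, blue); there is no depth.
- bot.get_calibration(name): a dict with "vfov" (degrees; the focal length in pixels is half the picture's height over the tangent of half this angle, whatever the lens; pixels are square), "cx", "cy" (the principal point, pixels), "position" and "attitude" of the camera in the world; the wrist camera has in their place "mount" (4x4, takes a point from camera to tool coordinates, whose origin is the TCP and whose axes are the tool frame's). Camera axes: x right, y down, z forward; pixel columns grow to the right and rows downward; lengths in m; the calibration is good to about 2 mm. A picture is of the moment at which its call begins: read the wrist's pose just before it. get_calibration takes no time and is no camera call.
- bot.close_job(): hands the job in, once; it reports no verdict.
Trained networks look in the newest picture that a camera, given by its name, has taken for a name from the list of things; names that differ only in an ending like _2 or _b are one class to them, and where a whole thing is asked for, a point or a joint stands for the part that bears it (a point fixed in the world has none). Each returns a list of dicts, best first, with "score" (0 to 1); they miss things now and then, are a little off and sometimes report something else, mostly with a low value. They report only what shows in the picture. A call takes as long as a camera call. They do not tell look-alikes from the thing itself.
- bot.search_frame(camera, thing): "at" ([row, column] in pixels, amid what is visible of it).
The state is a dict: "clock": time; "joint_positions": joint angles; "dq": joint speeds; "joint_torque": joint torques, N m; "position": TCP position; "orientation": TCP orientation; "force": force on the tool from outside, world axes, zero at the start; "ft_torque": the same for the moment, N m; "width": finger opening in m.
Only numpy, scipy, OpenCV 4.12 (cv2) and the standard library are available. Lean on these libraries where they do the work, as an engineer would, in place of code of your own. Each camera call takes 0.05 s, during which the arm holds its last target. There are 200 camera calls.

## Working session

There is one attempt and no reset: what is moved stays moved. The work goes in short steps, Python scripts to look and compute and a tool call to move; the robot and the scene stay as the last step left them, time stands still between calls to the robot, and variables do not carry over. Pictures are saved under pics/ and viewed, about 8 in all and at most 12, crops included, and the job is handed in when it is done.

Besides the shell and the picture viewer there is one more tool, called after "Request:" as a command line: name --pt "numbers of a row" for each row, then --argument value for the rest. servo_tool: Moves the arm, as the interface text tells. Shift numbers are shares of 150 mm and turn numbers shares of pi rad, none past 1 either way. Its arguments: {"type":"object","properties":{"targets":{"type":"array"},"squeeze":{"type":"number"}},"required":["targets"]}

```bash
mkdir -p pics; ls; python3 - <<'E'
from station import bot
import cv2,numpy as np
for c in ("scene","side"):
    im=bot.camera(c); cv2.imwrite(f"pics/{c}0.png",im[:,:,::-1])
    k=bot.get_calibration(c); print(c,k)
    for t in ["funnel_arm","funnel_mouth","funnel_outlet","swing_grip","swing_pivot","jar","jar_mouth","scoop","scoop_grip","scoop_lip","lump0","dish_beans","dish_empty","closed_jar","weight","brush"]:
        try: print(t,[(np.round(d["at"]).astype(int).tolist(),round(d["score"],2)) for d in bot.search_frame(c,t)][:7])
        except Exception as e: print(t,e)
print(bot.get_calibration("wrist"));print(bot.get_state())
E
```

```text
pics
scene {'vfov': 47.705566559206666, 'cx': 322.4385842668314, 'cy': 240.02844679101545, 'position': array([1.16034891, 0.4746849 , 1.11065547]), 'attitude': array([ 0.43375472,  0.84122927, -0.28517782, -0.15120771])}
funnel_arm []
funnel_mouth [([215, 264], 0.72), ([276, 420], 0.7)]
funnel_outlet [([273, 425], 0.98)]
swing_grip [([279, 420], 0.97)]
swing_pivot []
jar [([262, 388], 0.58)]
jar_mouth [([260, 391], 0.84)]
scoop [([211, 263], 0.84), ([161, 268], 0.6)]
scoop_grip [([161, 269], 0.73), ([214, 264], 0.6), ([212, 266], 0.22)]
scoop_lip [([158, 271], 0.98), ([213, 265], 0.83)]
lump0 [([207, 254], 0.62), ([218, 264], 0.55), ([222, 274], 0.45), ([217, 254], 0.37)]
dish_beans [([342, 454], 0.85)]
dish_empty [([285, 192], 0.83)]
closed_jar [([300, 237], 0.91)]
weight [([279, 288], 0.52)]
brush [([288, 490], 0.56)]
side {'vfov': 49.93583641484511, 'cx': 315.8031765630144, 'cy': 240.92863855806485, 'position': array([ 0.06419916, -0.71662205,  0.72581247]), 'attitude': array([ 0.8418709 , -0.24764646,  0.13645402, -0.45967914])}
funnel_arm [([200, 247], 0.95), ([367, 350], 0.3)]

[... 1101 characters left out ...]
, 'joint_positions': array([-1.27601128,  0.46749343, -0.01160186,  1.60269634,  0.00600404,
        1.07139798, -0.05630674]), 'dq': array([-3.21974640e-04, -5.64207266e-04,  7.20247269e-05, -2.79434282e-04,
        9.80928288e-04,  6.54323673e-04, -4.27661757e-04]), 'joint_torque': array([-2.37883733e-04, -5.32227230e+01,  2.13840912e-02, -2.51627809e+01,
        1.15432768e-02,  1.33967544e-03,  2.20172876e-05]), 'position': array([0.2154536 , 0.61326469, 0.20479615]), 'orientation': array([ 0.11889623,  0.69702477, -0.11887191,  0.69705783]), 'force': array([ 0.47995581, -0.02393469, -0.184099  ]), 'ft_torque': array([-0.01334646, -0.02324925, -0.00713293]), 'width': 0.08543067294473462}
```

View pics/scene0.png

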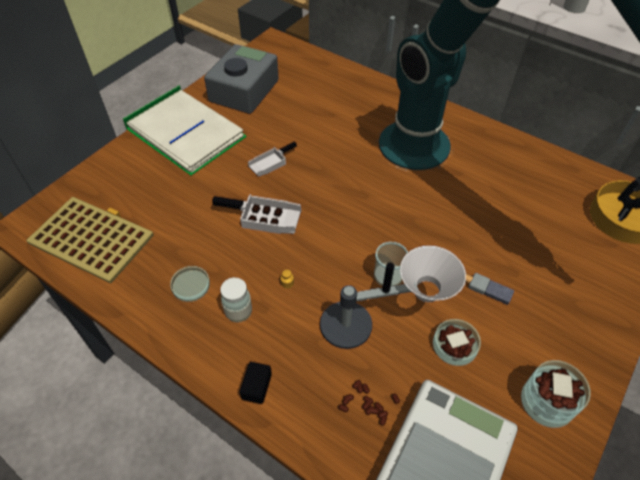

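View pics/side0.png

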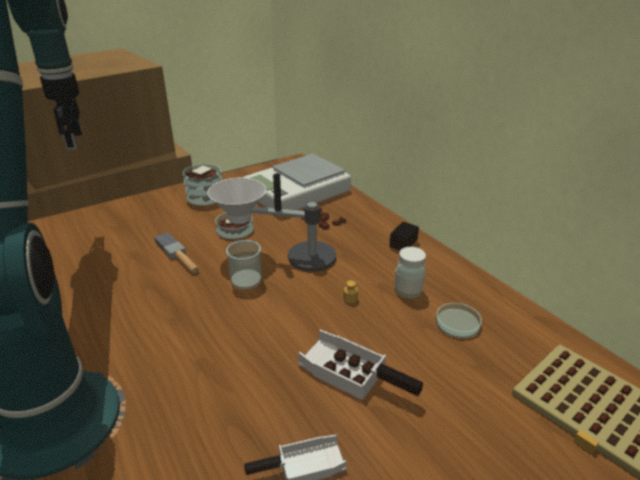

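The scene view shows the filled large scoop at (row 213, col 265), handle to the left, and the empty small look-alike at (160, 268). The open jar is at (260, 390), the funnel at (274, 432) and the post at (290, 348). The other open or filled glasses are dish_beans (342, 456), a bean jar (393, 555), closed_jar (300, 236) and dish_empty (285, 190). I choose the larger scoop and the open empty jar, and check both in close crops.

```bash
cat > h.py <<'E'
from station import bot
import numpy as np, cv2
from scipy.spatial.transform import Rotation as R
def cam(n):
    k=bot.get_calibration(n); f=240/np.tan(np.radians(k["vfov"]/2))
    if "mount" in k:
        s=bot.get_state(); T=np.eye(4);T[:3,:3]=R.from_quat(s["orientation"]).as_matrix();T[:3,3]=s["position"]
        M=T@k["mount"]; return f,k["cx"],k["cy"],M[:3,3],M[:3,:3]
    return f,k["cx"],k["cy"],np.array(k["position"]),R.from_quat(k["attitude"]).as_matrix()
def ray(c,col,row):
    f,cx,cy,p,A=c; d=A@np.array([(col-cx)/f,(row-cy)/f,1]); return p,d/np.linalg.norm(d)
def onz(c,col,row,z):
    p,d=ray(c,col,row); return p+d*(z-p[2])/d[2]
def tri(c1,a,c2,b):
    p,d=ray(c1,*a);q,e=ray(c2,*b); s=np.linalg.lstsq(np.c_[d,-e],q-p,rcond=None)[0]
    u,v=p+d*s[0],q+e*s[1]; return (u+v)/2,np.linalg.norm(u-v)
def proj(c,X):
    f,cx,cy,p,A=c; v=A.T@(np.asarray(X)-p); return np.array([cx+f*v[0]/v[2],cy+f*v[1]/v[2]])
E
python3 - <<'E'
import cv2,numpy as np
from h import *
S=cv2.imread("pics/scene0.png");D=cv2.imread("pics/side0.png")
def crop(im,x,y,w,h): return cv2.resize(im[y:y+h,x:x+w],(400,300),interpolation=cv2.INTER_CUBIC)
m=np.vstack([np.hstack([crop(S,310,235,160,120),crop(D,200,165,160,120)]),np.hstack([crop(S,205,170,100,75),crop(D,290,320,140,105)])])
cv2.imwrite("pics/m1.png",m)
s,d=cam("scene"),cam("side")
for n,a,b in [("posttop",(348,291),(312,208)),("base",(346,327),(312,256)),("griptop",(388,266),(277,176)),("mouth",(432,274),(238,193)),("jar",(392,257),(244,249)),("beans",(457,342),(234,226)),("closed",(234,288),(411,256)),("weight",(288,278),(350,292))]:
    print(n,np.round(tri(s,a,d,b)[0],3),round(tri(s,a,d,b)[1],4))
E
```

```text
posttop [0.627 0.17  0.143] 0.0014
base [0.632 0.176 0.002] 0.0006
griptop [0.57  0.226 0.216] 0.0013
mouth [0.5   0.297 0.163] 0.002
jar [0.455 0.183 0.083] 0.0006
beans [0.524 0.401 0.011] 0.0028
closed [ 0.74  -0.054  0.095] 0.0003
weight [ 0.612 -0.007  0.019] 0.0023
```

View pics/m1.png

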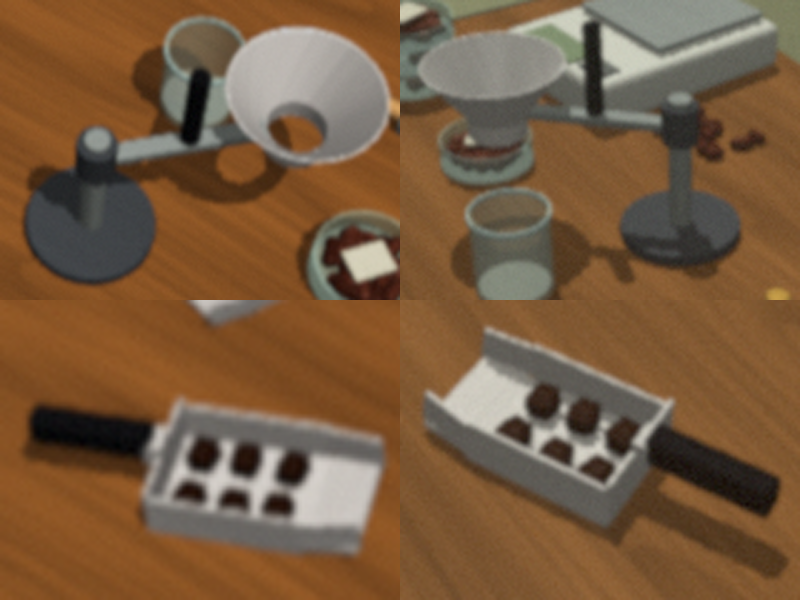

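The crops confirm it: the large open-fronted scoop holds six lumps with its handle at −y (side view), and the open empty jar stands apart from the beans dish. Next I fit poses with the known heights.

```bash
python3 - <<'E'
from h import *
from scipy.optimize import least_squares as LS
s,d=cam("scene"),cam("side")
def fun(p):
    x,y,t,jx,jy=p; u=np.array([np.cos(t),np.sin(t)])
    P=lambda r,z:[x+r*u[0],y+r*u[1],z]
    o=[]
    for X,a,b in [(P(0,.151),(348.8,291),(312,205)),(P(0,.014),(346,323.8),(312,253)),(P(.082,.22),(390,263.8),(277.2,175)),(P(.18,.17),(432.8,272.6),(237.2,190.6)),([jx,jy,.085],(391.8,255.8),(243.6,249.8))]:
        o+=list(proj(s,X)-a)+list(proj(d,X)-b)
    return np.array(o)
r=LS(fun,[.63,.17,2.37,.455,.183]);p=r.x
print(np.round(p,4),np.round(r.fun.reshape(-1,4),1))
t=np.arctan2(p[4]-p[1],p[3]-p[0]);print("jar dist",np.hypot(p[4]-p[1],p[3]-p[0]),"jar ang",t,"turn",np.degrees(t-p[2]))
for a in(p[2],t):print("grip",p[0]+.082*np.cos(a),p[1]+.082*np.sin(a))
def g(q):
    x,y,a=q;M=np.array([[np.cos(a),-np.sin(a)],[np.sin(a),np.cos(a)]])
    o=[]
    for X,A,B in [((-.140,0,.040),(213,199.5),(418.8,387.2)),((-.056,0,.040),(242.5,205),(378.2,369)),((-.052,.043,.035),(250,195.5),None),((-.052,.043,.035),None,(385.2,355.7))][:2]:
        W=np.r_[M@X[:2]+[x,y],X[2]]
        o+=list(proj(s,W)-A)+list(proj(d,W)-B)
    return np.array(o)
r=LS(g,[.45,-.1,1.5]);q=r.x;print("scoop",np.round(q,4),np.round(r.fun.reshape(-1,4),1))
c,sn=np.cos(q[2]),np.sin(q[2])
W=lambda X:[q[0]+c*X[0]-sn*X[1],q[1]+sn*X[0]+c*X[1],X[2]]
for X in [(-.088,0,.04),(-.052,.043,.037),(-.052,-.043,.037),(.087,.037,.01),(.087,-.037,.01)]:
    print(X,np.round(W(X),3),"scene crop",np.round((proj(s,W(X))-[205,170])*4+[0,300]),"side crop",np.round((proj(d,W(X))-[290,320])*2.857+[400,300]))
for n,a,z in [("brush",(490,288),0.01),("dish_e",(190,284),.018)]: print(n,onz(s,*a,z))
E
```

```text
[0.6293 0.173  2.3846 0.4524 0.1807] [[-0.4 -0.4 -0.1 -0.9]
 [-0.3 -0.9  0.  -0. ]
 [-0.2  1.7 -0.7 -0.8]
 [-0.4 -0.8 -0.3 -0.4]
 [-0.1 -0.6  0.1 -0.8]]
jar dist 0.17705174013400565 jar ang 3.0985988818147945 turn 40.90670468790972
grip 0.5696766065594733 0.22935959499339578
grip 0.5473609317346156 0.17657395661285497
scoop [ 0.4873 -0.1789  1.9721] [[-0.1  0.8  1.6  1.7]
 [ 1.   0.6 -1.3 -0.9]]
(-0.088, 0, 0.04) [ 0.522 -0.26   0.04 ] scene crop [107. 434.] side crop [694. 459.]
(-0.052, 0.043, 0.037) [ 0.468 -0.244  0.037] scene crop [180. 399.] side crop [608. 482.]
(-0.052, -0.043, 0.037) [ 0.547 -0.21   0.037] scene crop [140. 496.] side crop [674. 397.]
(0.087, 0.037, 0.01) [ 0.419 -0.113  0.01 ] scene crop [381. 467.] side crop [428. 413.]
(0.087, -0.037, 0.01) [ 0.487 -0.084  0.01 ] scene crop [354. 552.] side crop [490. 349.]
brush [0.34692198 0.40164204 0.01      ]
dish_e [ 0.76022237 -0.18697994  0.018     ]
```

Request:
servo_tool --pt "0 0 0.3 0 0 0 1" --pt "0.1 -0.1 0.2 0 0 -0.017 1" --pt "0.22 -0.24 0 0 0 -0.017 1" --pt "0.22 -0.24 0 0 0 -0.017 1" --pt "0.22 -0.24 0 0 0 -0.017 1" --pt "0.22 -0.24 0 0 0 -0.017 1" --pt "0.22 -0.24 0 0 0 -0.017 1" --pt "0.22 -0.24 0 0 0 -0.017 1" --pt "0.22 -0.24 0 0 0 -0.017 1" --pt "0.22 -0.24 0 0 0 0 1" --squeeze 40

```text
clock: 2.7
position: [0.4924, 0.3063, 0.2834]
orientation: [0.266, 0.657, -0.262, 0.655]
force: [0.8, -0.1, -0.1]
width: 0.0856
```

Request:
servo_tool --pt "0.17 -0.17 0 0 0 0 1" --pt "0.17 -0.17 0 0 0 0 1" --pt "0.17 -0.17 0 0 0 0 1" --pt "0 0 0 0 0 0 1" --pt "0 0 0 0 0 0 1" --pt "0 0 0 0 0 0 1" --pt "0 0 0 0 0 0 1" --pt "0 0 0 0 0 0 1" --pt "0 0 0 0 0 0 1" --pt "0 0 0 0 0 0 1"

```text
clock: 3.7
position: [0.5741, 0.2214, 0.2845]
orientation: [0.269, 0.655, -0.264, 0.655]
force: [-0.6, -0.1, 0.0]
width: 0.0856
```

```bash
cat > look.py <<'E'
from h import *
import sys,json
s=bot.get_state();c=cam("wrist");im=bot.camera("wrist");cv2.imwrite("pics/%s.png"%sys.argv[1],im[:,:,::-1])
print({k:np.round(s[k],4).tolist() for k in("clock","joint_positions","position","orientation","force")})
for n,X in [("griptop",(.5697,.2294,.22)),("post",(.629,.173,.151)),("mouth",(.498,.297,.17)),("jar",(.4525,.181,.085))]:print(n,np.round(proj(c,X)))
E
python3 look.py w1
```

```text
{'clock': 3.7, 'joint_positions': [-0.6472, 0.3394, 0.296, 1.6221, -0.1105, 1.1915, 0.4717], 'position': [0.5741, 0.2214, 0.2845], 'orientation': [0.2688, 0.6552, -0.2639, 0.6548], 'force': [-0.5909, -0.1207, 0.009]}
griptop [326. 226.]
post [325. 306.]
mouth [322.  58.]
jar [190. 134.]
```

View pics/w1.png

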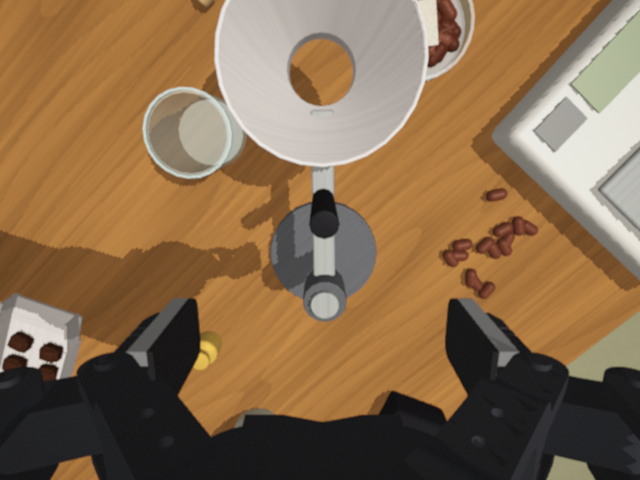

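Wrist view: grip top at about (323, 223), jar ring centre (186, 133) and post top (324, 302), all within 4 px of my predictions. I descend on the grip and close.

Request:
servo_tool --pt "-0.03 0.05 -0.1 0 0 0 1" --pt "0 0 -0.2 0 0 0 1" --pt "0 0 -0.2 0 0 0 1" --pt "0 0 -0.15 0 0 0 1" --pt "0 0 0 0 0 0 0" --pt "0 0 0 0 0 0 -1" --pt "0 0 0 0 0 0 -1" --pt "0 0 0 0 0 0 -1" --pt "0 0 0 0 0 0 -1" --pt "0 0 0 0 0 0 -1" --squeeze 30

```text
clock: 4.75
position: [0.5705, 0.2312, 0.1895]
orientation: [0.27, 0.654, -0.261, 0.657]
force: [2.1, -0.4, -7.5]
width: 0.0151
```

Request:
servo_tool --pt "-0.033 -0.037 0 0 0 0.029 -1" --pt "-0.03 -0.04 0 0 0 0.029 -1" --pt "-0.026 -0.043 0 0 0 0.029 -1" --pt "-0.022 -0.045 0 0 0 0.029 -1" --pt "-0.018 -0.047 0 0 0 0.029 -1" --pt "-0.014 -0.048 0 0 0 0.029 -1" --pt "-0.009 -0.049 0 0 0 0.029 -1" --pt "-0.004 -0.045 0 0 0 0.029 -1" --pt "0 0 0 0 0 0 -1" --pt "0 0 0 0 0 0 -1"

```text
clock: 5.75
position: [0.5463, 0.1795, 0.1894]
orientation: [0.015, 0.708, 0.0, 0.706]
force: [-1.4, 1.4, -3.4]
width: 0.0149
```

Request:
servo_tool --pt "0 -0.02 0 0 0 0.01 -1" --pt "0 0 0 0 0 0 -1" --pt "0 0 0 0 0 0 -1" --pt "0 0 0 0 0 0 -1" --pt "0 0 0 0 0 0 -1" --pt "0 0 0 0 0 0 -1" --pt "0 0 0 0 0 0 -1" --pt "0 0 0 0 0 0 -1" --pt "0 0 0 0 0 0 -1" --pt "0 0 0 0 0 0 -1"

```text
clock: 6.75
position: [0.5461, 0.1774, 0.1894]
orientation: [0.006, 0.708, 0.009, 0.706]
force: [-1.0, -2.5, -2.2]
width: 0.0148
```

```bash
python3 look.py w2; python3 - <<'E'
from h import *
W=cv2.imread("pics/w2.png");D=bot.camera("side")[:,:,::-1];S=bot.camera("scene")[:,:,::-1]
cv2.imwrite("pics/side2.png",D);cv2.imwrite("pics/scene2.png",S)
crop=lambda im,x,y,w,h: cv2.resize(im[y:y+h,x:x+w],(400,300),interpolation=cv2.INTER_CUBIC)
cv2.imwrite("pics/m2.png",np.vstack([np.hstack([crop(S,310,195,160,120),crop(D,180,165,160,120)]),np.hstack([crop(W,0,0,640,480),crop(W,200,0,240,180)])]))
s,d=cam("scene"),cam("side")
t=3.0986
for n,X in [("mouth",(.6293+.18*np.cos(t),.173+.18*np.sin(t),.17)),("outlet",(.6293+.18*np.cos(t),.173+.18*np.sin(t),.095)),("jar",(.4524,.1807,.085))]:
  print(n,(proj(s,X)-[310,195])*2.5,(proj(d,X)-[180,165])*2.5+[400,0])
E
```

```text
{'clock': 6.75, 'joint_positions': [-0.4624, 0.3531, 0.1273, 1.8181, -0.0779, 0.9706, 1.2766], 'position': [0.5461, 0.1774, 0.1894], 'orientation': [0.0056, 0.7082, 0.0089, 0.7059], 'force': [-1.0428, -2.5065, -2.2194]}
griptop [460. 365.]
post [313. 390.]
mouth [583. 165.]
jar [326.  79.]
mouth [216.43806317  91.95642531] [548.90483143 128.75518903]
outlet [207.16242566 142.15049682] [555.43979069 201.57588904]
jar [204.34827588 150.52993472] [559.25031783 209.94215052]
```

View pics/m2.png

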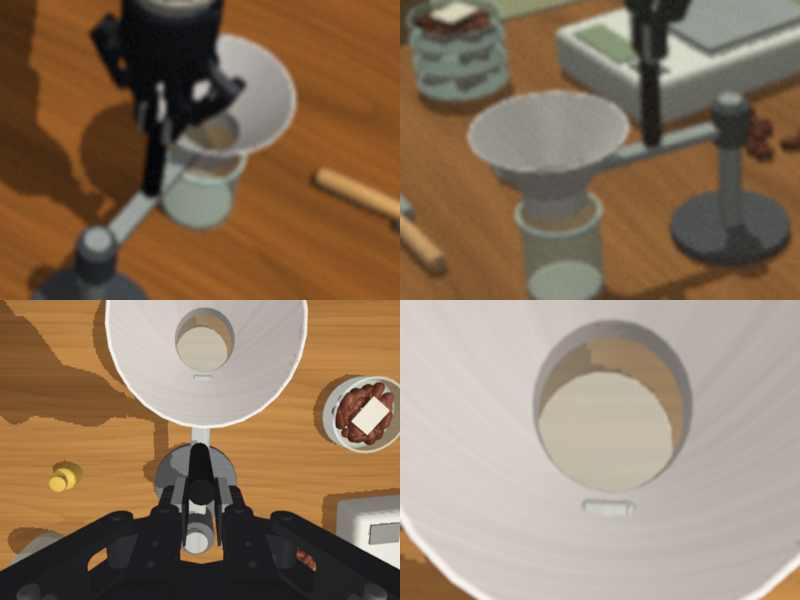

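The side view has the mouth ellipse centred at (548, 131) of the crop, against a predicted (549, 129). In the wrist view the jar floor shows centred through the spout, about 2 mm off. I release, rise, and fit an arm model for the pour.

Request:
servo_tool --pt "0 0 0 0 0 0 0" --pt "0 0 0 0 0 0 1" --pt "0 0 0 0 0 0 1" --pt "0 0 0 0 0 0 1" --pt "0 0 0.2 0 0 0 1" --pt "0 0 0.25 0 0 0 1" --pt "0 0 0.25 0 0 0 1" --pt "0 -0.2 0.1 0 0 0 1" --pt "0 -0.3 0 0 0 0 1" --pt "0 -0.3 0 0 0 0 1"

```text
clock: 7.9
position: [0.5479, 0.0672, 0.3173]
orientation: [0.002, 0.705, 0.019, 0.709]
force: [0.2, -0.1, -0.1]
width: 0.0848
```

```bash
cat > kin.py <<'E'
import numpy as np, itertools
from scipy.spatial.transform import Rotation as R
from scipy.optimize import least_squares as LS
def fk(q,P,sg):
    h,L1,L2,L3,c1,c7,e1,e2=P
    a=np.array(q)*sg; T=R.from_euler('z',a[0]+c1); p=np.array([0,0,h])
    T=T*R.from_euler('y',a[1])*R.from_euler('z',a[2]); p=p+T.apply([e1,0,L1])
    T=T*R.from_euler('y',a[3])*R.from_euler('z',a[4]); p=p+T.apply([e2,0,L2])
    T=T*R.from_euler('y',a[5])*R.from_euler('z',a[6]+c7); p=p+T.apply([0,0,L3])
    # tool x along approach (z here)
    return p,T*R.from_matrix(np.array([[0,0,-1],[0,1,0],[1,0,0]],float))
def res(P,sg,D):
    o=[]
    for q,x,u in D:
        p,T=fk(q,P,sg); o+=list((p-x)*5)+list((T.inv()*R.from_quat(u)).as_rotvec())
    return np.array(o)
E
python3 - <<'E'
from kin import *; from station import bot
s=bot.get_state(); print(s["joint_positions"],s["position"],s["force"])
D=[([-1.27601,.46749,-.0116,1.6027,.006,1.0714,-.0563],[.21545,.61326,.2048],[.1189,.69702,-.11887,.69706]),
([-0.6472,0.3394,0.296,1.6221,-0.1105,1.1915,0.4717],[0.5741,0.2214,0.2845],[0.2688,0.6552,-0.2639,0.6548]),
([-0.4624,0.3531,0.1273,1.8181,-0.0779,0.9706,1.2766],[0.5461,0.1774,0.1894],[0.0056,0.7082,0.0089,0.7059]),
(s["joint_positions"].tolist(),s["position"].tolist(),s["orientation"].tolist())]
best=[]
for s1,s3,s5,s7 in itertools.product((1,-1),repeat=4):
    sg=np.array([s1,1,s3,1,s5,1,s7])
    for c1 in(0,3):
      for c7 in (0,1.57,3.1,-1.57):
        r=LS(res,[.34,.45,.45,.3,c1,c7,0,0],args=(sg,D)); best.append((r.cost,sg.tolist(),r.x))
best.sort(key=lambda b:b[0])
for b in best[:4]:print(b[0],b[1],np.round(b[2],3))
import json;json.dump([best[0][1],best[0][2].tolist()],open("kin.json","w"))
E
```

```text
[-0.33461228  0.19366461  0.1979747   1.72708328 -0.07048563  1.21470756
  1.47918672] [0.54789321 0.06720477 0.3172642 ] [ 0.18133261 -0.06601646 -0.07702335]
0.00014949855765685388 [-1, 1, -1, 1, -1, 1, -1] [ 0.164  0.508  0.477  0.172 -0.051  1.52   0.01   0.009]
0.0001494985576568541 [-1, 1, -1, 1, -1, 1, -1] [ 0.164  0.508  0.477  0.172 -0.051  1.52   0.01   0.009]
0.00014949855765685648 [-1, 1, -1, 1, -1, 1, -1] [ 0.164  0.508  0.477  0.172 -0.051  1.52   0.01   0.009]
0.00014949855765685935 [-1, 1, -1, 1, -1, 1, -1] [ 0.164  0.508  0.477  0.172 -0.051  1.52   0.01   0.009]
```

Request:
servo_tool --pt "-0.02 -0.27 0 0 0 -0.047 1" --pt "-0.02 -0.27 0 0 0 -0.047 1" --pt "-0.02 -0.27 0 0 0 -0.047 1" --pt "-0.02 -0.27 0 0 0 -0.047 1" --pt "-0.02 -0.27 0 0 0 -0.047 1" --pt "-0.02 -0.27 0 0 0 -0.047 1" --pt "-0.02 -0.27 -0.1 0 0 -0.047 1" --pt "-0.02 -0.2 -0.1 0 0 -0.047 1" --pt "0 0 -0.2 0.041 0.017 0 1" --pt "0 0 -0.2 0.041 0.017 0 1"

```text
clock: 8.9
position: [0.5271, -0.2619, 0.2377]
orientation: [0.458, 0.647, -0.327, 0.515]
force: [1.3, 0.4, 0.3]
width: 0.0855
```

Request:
servo_tool --pt "0 0 0 0.041 0.017 0 1" --pt "0 0 0 0.041 0.017 0 1" --pt "0 0 0 0 0 0 1" --pt "0 0 0 0 0 0 1" --pt "0 0 0 0 0 0 1" --pt "0 0 0 0 0 0 1" --pt "0 0 0 0 0 0 1" --pt "0 0 0 0 0 0 1" --pt "0 0 0 0 0 0 1" --pt "0 0 0 0 0 0 1"

```text
clock: 9.9
position: [0.528, -0.2605, 0.236]
orientation: [0.503, 0.712, -0.262, 0.414]
force: [0.3, 0.3, -0.1]
width: 0.0854
```

```bash
python3 - <<'E'
from h import *
s=bot.get_state();c=cam("wrist");im=bot.camera("wrist");cv2.imwrite("pics/w3.png",im[:,:,::-1])
T=R.from_quat(s["orientation"]).as_matrix();print({k:np.round(s[k],4).tolist() for k in("clock","joint_positions","position","orientation","force")});print(np.round(T,3))
q=[.4873,-.1789,1.9721];cc,sn=np.cos(q[2]),np.sin(q[2])
W=lambda X:[q[0]+cc*X[0]-sn*X[1],q[1]+sn*X[0]+cc*X[1],X[2]]
for X in [(-.14,0,.051),(-.088,0,.051),(-.056,0,.051),(-.052,.043,.037),(-.052,-.043,.037),(.087,.037,.01),(.087,-.037,.01)]: print(X,np.round(proj(c,W(X))))
E
```

```text
{'clock': 9.9, 'joint_positions': [0.2967, 0.6337, 0.462, 1.445, -0.5345, 1.6294, 1.2319], 'position': [0.528, -0.2605, 0.236], 'orientation': [0.5028, 0.7121, -0.2618, 0.4143], 'force': [0.3211, 0.3481, -0.073]}
[[-0.151  0.933  0.327]
 [ 0.499  0.357 -0.789]
 [-0.853  0.044 -0.52 ]]
(-0.14, 0, 0.051) [307. 377.]
(-0.088, 0, 0.051) [306. 315.]
(-0.056, 0, 0.051) [305. 278.]
(-0.052, 0.043, 0.037) [258. 278.]
(-0.052, -0.043, 0.037) [351. 276.]
(0.087, 0.037, 0.01) [268. 156.]
(0.087, -0.037, 0.01) [336. 155.]
```

View pics/w3.png

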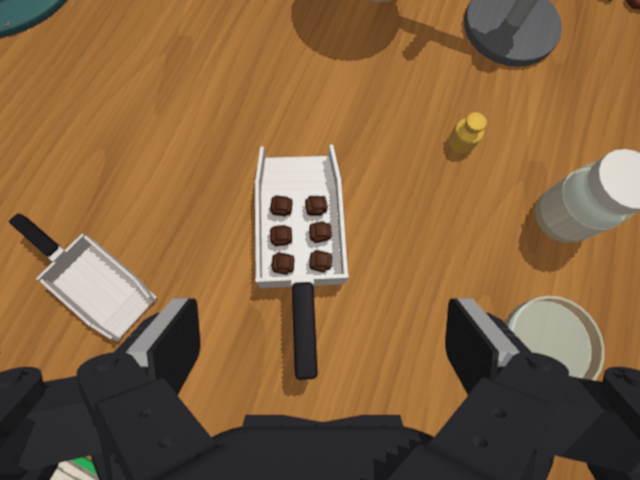

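Wrist view: the large scoop has six lumps, handle end at (305, 375), handle start (303, 285) and lip at about (298, 155). The small empty look-alike is at (100, 285). I refine the scoop pose and arm model, and plan the pour.

```bash
python3 - <<'E'
from h import *
from kin import *
import json
c=cam("wrist")
pts=[((-.14,0,.051),(305,376)),((-.056,0,.051),(302.5,284)),((-.054,.043,.038),(256,283)),((-.054,-.043,.038),(348,280)),((.087,.037,.01),(265,158)),((.087,-.037,.01),(331,156))]
def W(q,X):
    cc,sn=np.cos(q[2]),np.sin(q[2]); return [q[0]+cc*X[0]-sn*X[1],q[1]+sn*X[0]+cc*X[1],X[2]]
g=lambda q:np.concatenate([proj(c,W(q,X))-a for X,a in pts])
r=LS(g,[.487,-.179,1.97]);print(np.round(r.x,4),np.round(r.fun.reshape(-1,2),1))
print("grip",np.round(W(r.x,(-.088,0,.04)),4))
s=bot.get_state()
D=[([-1.27601,.46749,-.0116,1.6027,.006,1.0714,-.0563],[.21545,.61326,.2048],[.1189,.69702,-.11887,.69706]),
([-0.6472,0.3394,0.296,1.6221,-0.1105,1.1915,0.4717],[0.5741,0.2214,0.2845],[0.2688,0.6552,-0.2639,0.6548]),
([-0.4624,0.3531,0.1273,1.8181,-0.0779,0.9706,1.2766],[0.5461,0.1774,0.1894],[0.0056,0.7082,0.0089,0.7059]),
([-.33461,.19366,.19797,1.72708,-.07049,1.21471,1.47919],[.54789,.0672,.31726],[.002,.705,.019,.709]),
(s["joint_positions"].tolist(),s["position"].tolist(),s["orientation"].tolist())]
sg=np.array([-1,1,-1,1,-1,1,-1])
b=None
for h in(.2,.35):
  r=LS(res,[h,.5,.47,h,0,1.52,0,0],args=(sg,D)); print(r.cost,np.round(r.x,4))
  if b is None or r.cost<b.cost:b=r
print(np.round(b.fun.reshape(-1,6)/[5,5,5,1,1,1],3))
json.dump(b.x.tolist(),open("kin.json","w"))
P=b.x
lo=np.array([-2.53,-.31,-1.57,.28,-1.29,.15,-2.92]);hi=-lo;hi=np.array([2.53,2.02,1.55,2.44,4.43,1.84,2.92])
def ik(p,M,q0):
    def f(q):
        x,T=fk(q,P,sg); return np.r_[(x-p)*10,(T.inv()*R.from_matrix(M)).as_rotvec(),(q-q0)*.01]
    best=None
    for k in range(4):
        r=LS(f,np.clip(q0+ (0 if k==0 else np.random.default_rng(k).normal(0,.4,7)),lo+.03,hi-.03),bounds=(lo+.02,hi-.02))
        e=np.linalg.norm(r.fun[:6])
        if best is None or e<best[0]:best=(e,r.x)
    return best
q0=s["joint_positions"]
mouth=np.array([.451,.181])
# pour: lip at height .195, lip placed 25 mm short of the funnel axis
for psi in range(-20,200,20):
    f=np.array([np.cos(np.radians(psi)),np.sin(np.radians(psi)),0]);out=[]
    q=q0
    for th in (0,30,50,65,75):
        a=np.radians(th);X=np.cos(a)*f-np.sin(a)*np.array([0,0,1]);Z=np.cos(a)*np.array([0,0,1])+np.sin(a)*f
        lip=np.r_[mouth,.2]-f*.02
        G=lip-X*(.175)+Z*(.030)
        tl=np.radians(30-th);n=np.cross(f,[0,0,1]);tx=np.cos(tl)*np.array([0,0,-1])+np.sin(tl)*f
        M=np.c_[tx,n,np.cross(tx,n)]; tcp=G+.019*tx
        e,q=ik(tcp,M,q); out.append((th,round(e,3)))
    print(psi,out,np.round(q,2))
E
```

```text
[ 0.4852 -0.1818  1.9827] [[ 0.4  3.9]
 [-0.3 -3.5]
 [-0.6 -0.4]
 [ 0.5 -0.8]
 [-1.  -0.2]
 [ 1.2  0.4]]
grip [ 0.5204 -0.2624  0.04  ]
0.000795612551999441 [ 0.3239  0.5131  0.4804  0.3393 -0.0538  1.5187  0.0028  0.0074]
0.000795612551999405 [ 0.3239  0.5131  0.4804  0.3393 -0.0538  1.5187  0.0028  0.0074]
[[ 0.002  0.001  0.    -0.002 -0.     0.   ]
 [-0.001 -0.002  0.    -0.002  0.    -0.   ]
 [-0.001  0.002 -0.    -0.002  0.001 -0.   ]
 [ 0.001  0.003  0.001 -0.001  0.003  0.001]
 [-0.    -0.    -0.     0.006  0.003 -0.028]]
-20 [(0, np.float64(0.157)), (30, np.float64(0.0)), (50, np.float64(0.0)), (65, np.float64(0.0)), (75, np.float64(0.0))] [ 0.3   0.49 -0.74  1.57 -0.2   1.79 -2.38]
0 [(0, np.float64(0.228)), (30, np.float64(0.0)), (50, np.float64(0.0)), (65, np.float64(0.0)), (75, np.float64(0.118))] [ 0.35  0.53 -0.94  1.56 -0.    1.82 -2.24]
20 [(0, np.float64(0.389)), (30, np.float64(0.0)), (50, np.float64(0.0)), (65, np.float64(0.0)), (75, np.float64(0.204))] [-0.33  0.34 -0.12  1.57 -0.    1.82 -1.68]
40 [(0, np.float64(0.274)), (30, np.float64(0.0)), (50, np.float64(0
[... 538 characters left out ...]
0))] [-0.79  0.25  0.    1.78  0.64  1.59 -0.75]
120 [(0, np.float64(0.0)), (30, np.float64(0.0)), (50, np.float64(0.0)), (65, np.float64(0.0)), (75, np.float64(0.0))] [-0.85  0.14  0.02  1.92  0.76  1.4  -0.57]
140 [(0, np.float64(0.0)), (30, np.float64(0.0)), (50, np.float64(0.0)), (65, np.float64(0.0)), (75, np.float64(0.0))] [-0.83  0.01 -0.02  2.05  0.87  1.17 -0.37]
160 [(0, np.float64(0.0)), (30, np.float64(0.0)), (50, np.float64(0.0)), (65, np.float64(0.0)), (75, np.float64(0.0))] [-0.73 -0.11 -0.07  2.17  0.92  0.9  -0.11]
180 [(0, np.float64(0.0)), (30, np.float64(0.0)), (50, np.float64(0.0)), (65, np.float64(0.0)), (75, np.float64(0.0))] [-0.54 -0.22 -0.11  2.26  0.79  0.57  0.34]
```

The scoop grasp point is refined to (0.520, −0.262, 0.040). The model says pouring along the present heading (114°) is reachable up to 75° of tilt, so I descend.

Request:
servo_tool --pt "-0.04 0.02 -0.2 -0.012 0.01 0.014 1" --pt "-0.036 0.025 -0.2 0 0 0 1" --pt "0 0 -0.2 0 0 0 1" --pt "0 0 -0.2 0 0 0 1" --pt "0 0 -0.2 0 0 0 1" --pt "0 0 -0.2 0 0 0 1" --pt "0 0 -0.1 0 0 0 1" --pt "0 0 -0.05 0 0 0 1" --pt "0 0 0 0 0 0 1" --pt "0 0 0 0 0 0 1"

```text
clock: 10.95
position: [0.5178, -0.2547, 0.0296]
orientation: [0.474, 0.723, -0.274, 0.422]
force: [0.4, 0.2, 0.4]
width: 0.0852
```

```bash
cat > st.py <<'E'
from h import *
s=bot.get_state();T=R.from_quat(s["orientation"]).as_matrix()
print({k:np.round(s[k],4).tolist() for k in("clock","joint_positions","position","force","width")});print(np.round(T,3).tolist(),"grasp",np.round(s["position"]-.019*T[:,0],4))
E
python3 st.py
```

```text
{'clock': 10.95, 'joint_positions': [0.2969, 0.8522, 0.4071, 1.5655, -0.5703, 1.3133, 1.3614], 'position': [0.5178, -0.2547, 0.0296], 'force': [0.4031, 0.2088, 0.4488], 'width': 0.0852}
[[-0.195, 0.916, 0.35], [0.454, 0.401, -0.796], [-0.87, 0.004, -0.494]] grasp [ 0.5215 -0.2633  0.0462]
```

Request:
servo_tool --pt "-0.006 0.005 -0.04 0 0 0 1" --pt "0 0 0 0 0 0 0" --pt "0 0 0 0 0 0 -1" --pt "0 0 0 0 0 0 -1" --pt "0 0 0 0 0 0 -1" --pt "0 0 0 0 0 0 -1" --pt "0 0 0 0 0 0 -1" --pt "0 0 0 0 0 0 -1" --pt "0 0 0 0 0 0 -1" --pt "0 0 0 0 0 0 -1" --squeeze 70

```text
clock: 11.95
position: [0.5192, -0.2557, 0.0275]
orientation: [0.474, 0.721, -0.274, 0.425]
force: [-0.5, -0.3, 0.8]
width: 0.0154
```

```bash
python3 st.py
```

```text
{'clock': 11.95, 'joint_positions': [0.2977, 0.853, 0.406, 1.5669, -0.5728, 1.3044, 1.3654], 'position': [0.5192, -0.2557, 0.0275], 'force': [-0.4981, -0.2883, 0.807], 'width': 0.0154}
[[-0.189, 0.916, 0.354], [0.451, 0.401, -0.798], [-0.872, 0.009, -0.489]] grasp [ 0.5228 -0.2643  0.0441]
```

Request:
servo_tool --pt "0 0 0.05 0 0 0 -1" --pt "0 0 0.1 0 0 0 -1" --pt "0 0 0.15 0 0 0 -1" --pt "0 0 0.2 0 0 0 -1" --pt "0 0 0.2 0 0 0 -1" --pt "0 0 0.2 0 0 0 -1" --pt "0 0 0.2 0 0 0 -1" --pt "0 0 0.2 0 0 0 -1" --pt "0 0 0.12 0 0 0 -1" --pt "0 0 0.05 0 0 0 -1"

```text
clock: 12.95
position: [0.5167, -0.2564, 0.2617]
orientation: [0.473, 0.719, -0.276, 0.427]
force: [0.2, -0.3, -2.4]
width: 0.0149
```

```bash
python3 st.py; python3 - <<'E'
from h import *
W=bot.camera("wrist")[:,:,::-1];D=bot.camera("side")[:,:,::-1]
cv2.imwrite("pics/m3.png",np.hstack([cv2.resize(W,(400,300)),cv2.resize(D[100:400,200:600],(400,300))]))
E
```

```text
{'clock': 12.95, 'joint_positions': [0.2536, 0.5844, 0.4789, 1.4498, -0.4691, 1.6438, 1.2166], 'position': [0.5167, -0.2564, 0.2617], 'force': [0.1992, -0.3022, -2.3716], 'width': 0.0149}
[[-0.187, 0.917, 0.353], [0.445, 0.4, -0.801], [-0.876, 0.007, -0.483]] grasp [ 0.5203 -0.2649  0.2783]
```

View pics/m3.png

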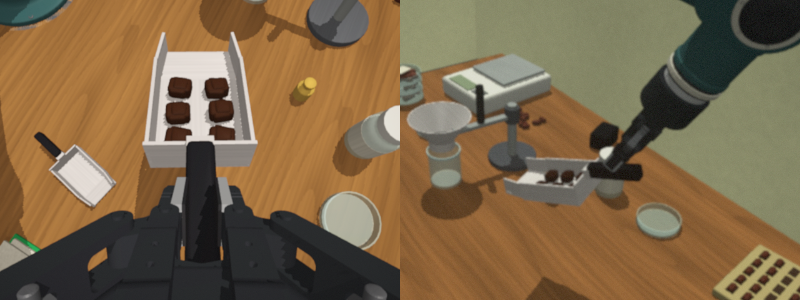

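The scoop is lifted (load 2.4 N), and the wrist view shows six lumps in it around (180–220, 85–135). I carry it gently to the funnel.

Request:
servo_tool --pt "0.008 0.06 0 0 0 0 -1" --pt "0.008 0.12 0 0 0 0 -1" --pt "0.008 0.18 0 0 0 0 -1" --pt "0.008 0.22 0 0 0 0 -1" --pt "0.008 0.25 0 0 0 0 -1" --pt "0.008 0.25 0 0 0 0 -1" --pt "0.008 0.22 0 0 0 0 -1" --pt "0.008 0.18 0 0 0 0 -1" --pt "0.008 0.14 0 0 0 0 -1" --pt "0.006 0.08 0 0 0 0 -1"

```text
clock: 14.05
position: [0.5185, 0.0229, 0.249]
orientation: [0.469, 0.727, -0.278, 0.417]
force: [-0.5, -0.3, -3.4]
width: 0.0153
```

```bash
python3 st.py; cat > pour.py <<'E'
# next-rows plan: pour tilt schedule about the lip
from h import *
import sys
ths=[float(a) for a in sys.argv[2:]]; zl=float(sys.argv[1])
s=bot.get_state();T=R.from_quat(s["orientation"]).as_matrix()
f=np.array([-.4003,.9164,0]);n=np.array([.9164,.4003,0]);z=np.array([0,0,1.])
cur=np.degrees(np.arctan2(T[:,0]@f,-T[2,0])); th0=29.5-cur  # tool tilt 29.5 at grasp
L=np.r_[.45,.181,zl]-.03*f; p=s["position"];pth=th0
print("theta now",round(th0,1),"tool y",np.round(T[:,1],3))
g=p-.019*T[:,0];a=np.radians(th0);print("lip now",np.round(g+.175*(np.cos(a)*f-np.sin(a)*z)-.03*(np.cos(a)*z+np.sin(a)*f),4))
for th in ths:
    a=np.radians(th);X=np.cos(a)*f-np.sin(a)*z;Z=np.cos(a)*z+np.sin(a)*f
    t=np.radians(29.5-th);tx=-np.cos(t)*z+np.sin(t)*f
    tcp=L-.175*X+.03*Z+.019*tx
    print(th,"shift",np.round((tcp-p)/.15,3),"turn",np.round(-n[:2]*(th-pth)/180,4)); p=tcp;pth=th
E
python3 pour.py .215 8 16 24 31 37 42 46 50 54 58
```

```text
{'clock': 14.05, 'joint_positions': [-0.1229, 0.4007, 0.3704, 1.7396, -0.5445, 1.416, 0.853], 'position': [0.5185, 0.0229, 0.249], 'force': [-0.4745, -0.3002, -3.3509], 'width': 0.0153}
[[-0.213, 0.914, 0.346], [0.451, 0.406, -0.795], [-0.867, -0.013, -0.498]] grasp [0.5225 0.0144 0.2654]
theta now -0.4 tool y [ 0.914  0.406 -0.013]
lip now [0.4524 0.1749 0.2366]
8.0 shift [ 0.056 -0.12   0.016] turn [-0.0427 -0.0187]
16.0 shift [-0.018  0.041  0.148] turn [-0.0407 -0.0178]
24.0 shift [-0.026  0.059  0.14 ] turn [-0.0407 -0.0178]
31.0 shift [-0.029  0.066  0.115] turn [-0.0356 -0.0156]
37.0 shift [-0.029  0.066  0.091] turn [-0.0305 -0.0133]
42.0 shift [-0.027  0.062  0.069] turn [-0.0255 -0.0111]
46.0 shift [-0.023  0.053  0.051] turn [-0.0204 -0.0089]
50.0 shift [-0.025  0.056  0.047] turn [-0.0204 -0.0089]
54.0 shift [-0.026  0.059  0.043] turn [-0.0204 -0.0089]
58.0 shift [-0.027  0.062  0.038] turn [-0.0204 -0.0089]
```

Request:
servo_tool --pt "0.014 -0.03 0 -0.01 -0.005 0 -1" --pt "0.014 -0.03 0 -0.015 -0.007 0 -1" --pt "0.014 -0.03 0.01 -0.018 -0.008 0 -1" --pt "0.007 -0.015 0.05 -0.02 -0.009 0 -1" --pt "-0.01 0.02 0.075 -0.02 -0.009 0 -1" --pt "-0.01 0.02 0.075 -0.02 -0.009 0 -1" --pt "-0.013 0.03 0.07 -0.02 -0.009 0 -1" --pt "-0.013 0.03 0.07 -0.02 -0.009 0 -1" --pt "0 0 0 0 0 0 -1" --pt "0 0 0 0 0 0 -1"

```text
clock: 15.05
position: [0.5152, 0.015, 0.2999]
orientation: [0.387, 0.593, -0.394, 0.586]
force: [-0.6, -0.2, -3.0]
width: 0.0151
```

```bash
python3 st.py; python3 pour.py .2 28 32 36 40 43 46 49 52 55 58
```

```text
{'clock': 15.05, 'joint_positions': [-0.4465, 0.1518, 0.3978, 1.8252, -0.0614, 1.1906, 0.372], 'position': [0.5152, 0.015, 0.2999], 'force': [-0.6198, -0.2406, -3.0425], 'width': 0.0151}
[[-0.014, 0.921, 0.39], [-0.002, 0.39, -0.921], [-1.0, -0.013, -0.003]] grasp [0.5155 0.0151 0.3189]
theta now 29.3 tool y [ 0.921  0.39  -0.013]
lip now [0.4603 0.1414 0.2071]
28.0 shift [ 0.019  0.068 -0.068] turn [0.0067 0.0029]
32.0 shift [-0.018  0.04   0.064] turn [-0.0204 -0.0089]
36.0 shift [-0.019  0.044  0.06 ] turn [-0.0204 -0.0089]
40.0 shift [-0.021  0.048  0.057] turn [-0.0204 -0.0089]
43.0 shift [-0.017  0.038  0.04 ] turn [-0.0153 -0.0067]
46.0 shift [-0.018  0.04   0.038] turn [-0.0153 -0.0067]
49.0 shift [-0.018  0.042  0.036] turn [-0.0153 -0.0067]
52.0 shift [-0.019  0.044  0.033] turn [-0.0153 -0.0067]
55.0 shift [-0.02   0.045  0.031] turn [-0.0153 -0.0067]
58.0 shift [-0.02   0.047  0.028] turn [-0.0153 -0.0067]
```

Request:
servo_tool --pt "0.005 0.05 0 -0.01 -0.004 0 -1" --pt "-0.005 0.05 0.02 -0.01 -0.004 0 -1" --pt "-0.009 0.022 0.03 -0.01 -0.004 0 -1" --pt "-0.009 0.022 0.03 -0.01 -0.004 0 -1" --pt "-0.01 0.023 0.028 -0.01 -0.004 0 -1" --pt "-0.01 0.023 0.028 -0.01 -0.004 0 -1" --pt "-0.01 0.024 0.026 -0.01 -0.004 0 -1" --pt "-0.01 0.025 0.026 -0.01 -0.004 0 -1" --pt "0 0 0 0 0 0 -1" --pt "0 0 0 0 0 0 -1"

```text
clock: 16.05
position: [0.5049, 0.0326, 0.3202]
orientation: [0.333, 0.506, -0.461, 0.649]
force: [-1.1, -1.3, -2.0]
width: 0.015
```

```bash
python3 st.py; python3 pour.py .2 48 50 52 54 56 58 60 62 64 66 ; python3 - <<'E'
from h import *
W=bot.camera("wrist")[:,:,::-1];D=bot.camera("side")[:,:,::-1]
cv2.imwrite("pics/m4.png",np.hstack([cv2.resize(W,(400,300)),cv2.resize(D[90:270,170:410],(400,300),interpolation=2)]))
E
```

```text
{'clock': 16.05, 'joint_positions': [-0.6207, 0.1026, 0.3353, 1.8576, 0.2554, 1.2118, -0.0136], 'position': [0.5049, 0.0326, 0.3202], 'force': [-1.0663, -1.3066, -2.005], 'width': 0.015}
[[0.063, 0.935, 0.35], [-0.262, 0.354, -0.898], [-0.963, -0.035, 0.267]] grasp [0.5037 0.0375 0.3385]
theta now 44.9 tool y [ 0.935  0.354 -0.035]
lip now [0.4626 0.1317 0.1937]
48.0 shift [-0.017  0.19   0.079] turn [-0.0158 -0.0069]
50.0 shift [-0.012  0.029  0.023] turn [-0.0102 -0.0044]
52.0 shift [-0.013  0.029  0.022] turn [-0.0102 -0.0044]
54.0 shift [-0.013  0.03   0.021] turn [-0.0102 -0.0044]
56.0 shift [-0.013  0.031  0.02 ] turn [-0.0102 -0.0044]
58.0 shift [-0.014  0.031  0.018] turn [-0.0102 -0.0044]
60.0 shift [-0.014  0.032  0.017] turn [-0.0102 -0.0044]
62.0 shift [-0.014  0.032  0.016] turn [-0.0102 -0.0044]
64.0 shift [-0.014  0.033  0.015] turn [-0.0102 -0.0044]
66.0 shift [-0.015  0.033  0.013] turn [-0.0102 -0.0044]
```

View pics/m4.png

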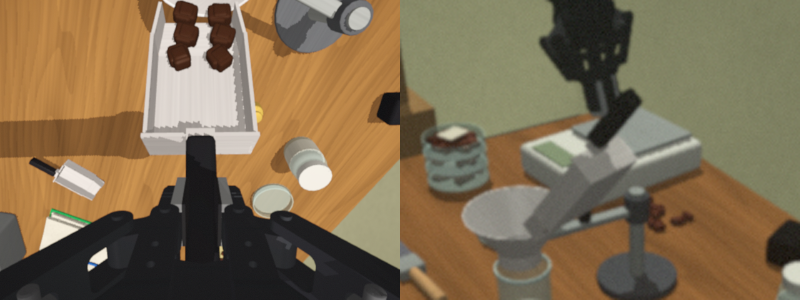

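```bash
python3 - <<'E'
from h import *
k=bot.get_calibration("wrist");f=240/np.tan(np.radians(k["vfov"]/2));Mi=np.linalg.inv(k["mount"])
for al in (-5,0,5,10,15,20):
    a=np.radians(29.5+al) # angle of tool x from scoop -z toward scoop x (al>0: lip up rel. tool?)
    tx=np.array([np.sin(a),0,-np.cos(a)]);ty=np.array([0,-1,0]);tz=np.cross(tx,ty);B=np.c_[tx,ty,tz]
    tcp=np.array([-.088,0,.04])+.019*tx
    o=[]
    for X in [(-.052,.043,.037),(-.052,-.043,.037),(-.056,.043,.0),(-.056,-.043,0),(.052,.043,.032),(.052,-.043,.032)]:
        v=Mi@np.r_[B.T@(np.array(X)-tcp),1];o.append((np.array([k["cx"]+f*v[0]/v[2],k["cy"]+f*v[1]/v[2]])/1.6).round().astype(int).tolist())
    print(al,o)
E
```

```text
-5 [[135, 131], [265, 131], [147, 146], [254, 147], [143, -3], [258, -3]]
0 [[137, 133], [264, 133], [147, 151], [253, 152], [147, 10], [255, 10]]
5 [[138, 135], [263, 135], [148, 156], [253, 157], [149, 22], [252, 22]]
10 [[139, 137], [262, 137], [148, 162], [253, 162], [152, 34], [249, 35]]
15 [[140, 139], [261, 139], [148, 167], [252, 167], [154, 46], [247, 46]]
20 [[140, 142], [260, 142], [149, 172], [252, 172], [156, 58], [245, 58]]
```

Request:
servo_tool --pt "0 0.02 0.06 0 0 0 -1" --pt "0 0.03 0.06 0 0 0 -1" --pt "0 0.03 0.02 0 0 0 -1" --pt "0 0.03 0 0 0 0 -1" --pt "0 0.02 0 0 0 0 -1" --pt "0 0 0 0 0 0 -1" --pt "0 0 0 0 0 0 -1" --pt "0 0 0 0 0 0 -1" --pt "0 0 0 0 0 0 -1" --pt "0 0 0 0 0 0 -1"

```text
clock: 17.15
position: [0.505, 0.0526, 0.3431]
orientation: [0.334, 0.506, -0.462, 0.648]
force: [0.3, 0.4, -1.5]
width: 0.015
```

```bash
python3 st.py; python3 pour.py .21 46
```

```text
{'clock': 17.15, 'joint_positions': [-0.6441, 0.097, 0.3202, 1.8109, 0.2511, 1.2727, -0.0394], 'position': [0.505, 0.0526, 0.3431], 'force': [0.3094, 0.4157, -1.5181], 'width': 0.015}
[[0.062, 0.936, 0.347], [-0.261, 0.351, -0.899], [-0.963, -0.035, 0.266]] grasp [0.5038 0.0576 0.3614]
theta now 44.8 tool y [ 0.936  0.351 -0.035]
lip now [0.4626 0.1519 0.2168]
46.0 shift [-0.006  0.029 -0.031] turn [-0.006  -0.0026]
```

Request:
servo_tool --pt "0 0 0 0 0 0 -1" --pt "0 0 0 0 0 0 -1" --pt "0 0 0 0 0 0 -1" --pt "0 0 0 0 0 0 -1" --pt "0 0 0 0 0 0 -1" --pt "0 0 0 0 0 0 -1" --pt "0 0 0 0 0 0 -1" --pt "0 0 0 0 0 0 -1" --pt "0 0 0 0 0 0 -1" --pt "0 0 0 0 0 0 -1" --squeeze 115

```text
clock: 18.15
position: [0.505, 0.0522, 0.343]
orientation: [0.334, 0.506, -0.462, 0.648]
force: [0.6, -0.3, -2.4]
width: 0.0124
```

```bash
python3 st.py; python3 - <<'E'
from h import *
W=bot.camera("wrist")[:,:,::-1];D=bot.camera("side")[:,:,::-1];S=bot.camera("scene")[:,:,::-1]
r=lambda i:cv2.resize(i,(400,300),interpolation=2)
cv2.imwrite("pics/m5.png",np.vstack([np.hstack([r(W),r(D[100:280,170:410])]),np.hstack([r(S[170:320,300:500]),r(D[165:285,180:340])])]))
E
```

```text
{'clock': 18.15, 'joint_positions': [-0.6437, 0.097, 0.3204, 1.8111, 0.2511, 1.2726, -0.0393], 'position': [0.505, 0.0522, 0.343], 'force': [0.5608, -0.2704, -2.4027], 'width': 0.0124}
[[0.062, 0.936, 0.347], [-0.261, 0.351, -0.899], [-0.963, -0.035, 0.266]] grasp [0.5038 0.0572 0.3613]
```

View pics/m5.png

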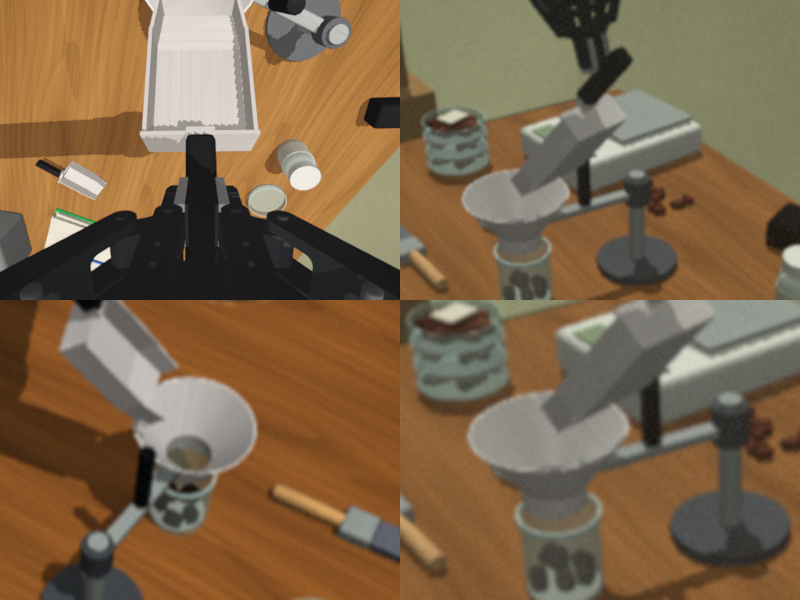

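The six lumps have already gone: the scoop looks empty and dark lumps show in the jar below the funnel. I withdraw up and back, and level the scoop.

Request:
servo_tool --pt "0 -0.05 0.15 0 0 0 -1" --pt "0.01 -0.1 0.2 0 0 0 -1" --pt "0.01 -0.15 0.1 0.028 0.012 0 -1" --pt "0.01 -0.2 0 0.028 0.012 0 -1" --pt "0.01 -0.25 -0.05 0.028 0.012 0 -1" --pt "0.01 -0.25 -0.05 0.028 0.012 0 -1" --pt "0.01 -0.25 -0.05 0.028 0.012 0 -1" --pt "0.01 -0.25 -0.05 0.028 0.012 0 -1" --pt "0.01 -0.2 -0.05 0.028 0.012 0 -1" --pt "0.01 -0.2 -0.05 0.028 0.012 0 -1"

```text
clock: 19.3
position: [0.5206, -0.2322, 0.3702]
orientation: [0.466, 0.728, -0.284, 0.416]
force: [-34.2, 27.9, 21.0]
width: 0.0123
```

```bash
python3 st.py; python3 pour.py .2
```

```text
{'clock': 19.3, 'joint_positions': [0.2047, 0.5126, 0.5022, 1.3207, -0.4482, 1.8426, 1.1046], 'position': [0.5206, -0.2322, 0.3702], 'force': [-34.217, 27.8954, 21.0148], 'width': 0.0123}
[[-0.219, 0.914, 0.342], [0.442, 0.405, -0.8], [-0.87, -0.025, -0.492]] grasp [ 0.5248 -0.2406  0.3867]
theta now -0.0 tool y [ 0.914  0.405 -0.025]
lip now [ 0.4547 -0.0802  0.3568]
```

Request:
servo_tool --pt "0 0 -0.1 0 0 0 -1" --pt "0 0 -0.2 0 0 0 -1" --pt "0 0 -0.25 0 0 0 -1" --pt "0 -0.03 -0.25 0.003 -0.007 0 -1" --pt "0 -0.03 -0.25 0 0 0 -1" --pt "0 -0.03 -0.25 0 0 0 -1" --pt "0 -0.03 -0.2 0 0 0 -1" --pt "0 -0.02 -0.1 0 0 0 -1" --pt "0 0 0 0 0 0 -1" --pt "0 0 0 0 0 0 -1"

```text
clock: 20.3
position: [0.5151, -0.2746, 0.1128]
orientation: [0.477, 0.717, -0.287, 0.419]
force: [-0.1, 0.1, -1.1]
width: 0.0118
```

```bash
python3 st.py; python3 pour.py .2;  python3 - <<'E'
from h import *
W=bot.camera("wrist")[:,:,::-1];D=bot.camera("side")[:,:,::-1]
r=lambda i:cv2.resize(i,(400,300),interpolation=2)
cv2.imwrite("pics/m6.png",np.vstack([np.hstack([r(W),r(D[250:430,250:490])]),np.hstack([r(D),r(D[165:285,180:340])])]))
E
```

```text
{'clock': 20.3, 'joint_positions': [0.2894, 0.7572, 0.4583, 1.5264, -0.5254, 1.436, 1.3067], 'position': [0.5151, -0.2746, 0.1128], 'force': [-0.1478, 0.0628, -1.1334], 'width': 0.0118}
[[-0.194, 0.925, 0.328], [0.443, 0.381, -0.811], [-0.875, -0.012, -0.484]] grasp [ 0.5188 -0.2831  0.1294]
theta now 0.6 tool y [ 0.925  0.381 -0.012]
lip now [ 0.4489 -0.123   0.0976]
```

View pics/m6.png

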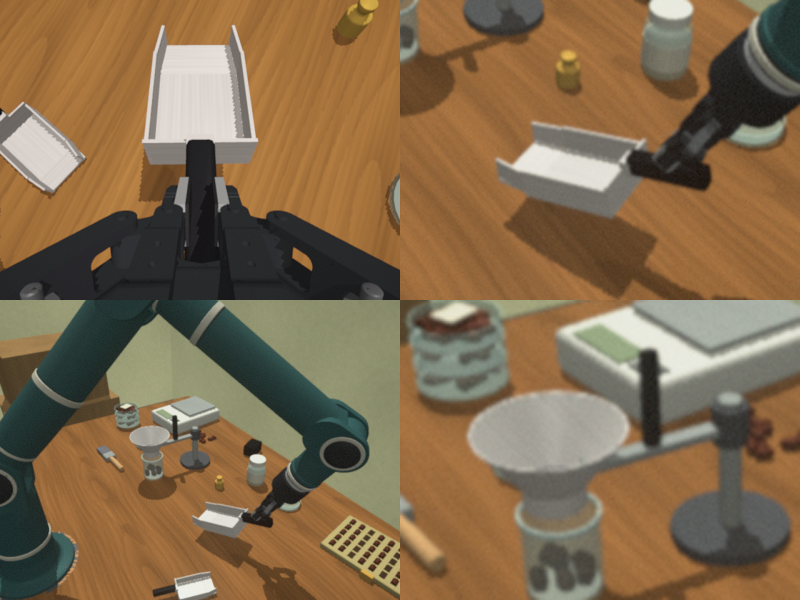

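The scoop is empty in both views, and the funnel and jar are undisturbed with lumps in the jar. The scoop has drooped about 11° in the grip (back wall bottom at row 163), so I tilt back about 10° and lower slowly.

Request:
servo_tool --pt "0 0.03 0 0.026 0.011 0 -1" --pt "0 0.03 0 0.026 0.011 0 -1" --pt "0 0 -0.1 0 0 0 -1" --pt "0 0 -0.1 0 0 0 -1" --pt "0 0 -0.1 0 0 0 -1" --pt "0 0 -0.08 0 0 0 -1" --pt "0 0 -0.05 0 0 0 -1" --pt "0 0 0 0 0 0 -1" --pt "0 0 0 0 0 0 -1" --pt "0 0 0 0 0 0 -1"

```text
clock: 21.4
position: [0.5198, -0.2653, 0.0517]
orientation: [0.498, 0.75, -0.242, 0.362]
force: [-0.5, 0.3, -2.8]
width: 0.0117
```

```bash
python3 st.py; python3 pour.py .2
```

```text
{'clock': 21.4, 'joint_positions': [0.3632, 0.9221, 0.4007, 1.4319, -0.5892, 1.524, 1.3547], 'position': [0.5198, -0.2653, 0.0517], 'force': [-0.4601, 0.269, -2.823], 'width': 0.0117}
[[-0.242, 0.922, 0.302], [0.572, 0.387, -0.723], [-0.784, -0.003, -0.621]] grasp [ 0.5244 -0.2761  0.0666]
theta now -8.9 tool y [ 0.922  0.387 -0.003]
lip now [ 0.4533 -0.1134  0.064 ]
```

Request:
servo_tool --pt "0 0 -0.05 0 0 0 -1" --pt "0 0 -0.04 0 0 0 -1" --pt "0 0 -0.03 0 0 0 -1" --pt "0 0 -0.015 0 0 0 -1" --pt "0 0 0 0 0 0 -1" --pt "0 0 0 0 0 0 -1" --pt "0 0 0 0 0 0 -1" --pt "0 0 0 0 0 0 -1" --pt "0 0 0 0 0 0 -1" --pt "0 0 0 0 0 0 -1"

```text
clock: 22.4
position: [0.5207, -0.2658, 0.0316]
orientation: [0.498, 0.75, -0.242, 0.363]
force: [0.6, 0.7, -1.7]
width: 0.0119
```

```bash
python3 st.py
```

```text
{'clock': 22.4, 'joint_positions': [0.3672, 0.9485, 0.3946, 1.4307, -0.5977, 1.499, 1.3659], 'position': [0.5207, -0.2658, 0.0316], 'force': [0.5516, 0.6995, -1.6884], 'width': 0.0119}
[[-0.24, 0.922, 0.304], [0.571, 0.387, -0.724], [-0.785, -0.001, -0.619]] grasp [ 0.5252 -0.2767  0.0465]
```

Request:
servo_tool --pt "0 0 -0.01 0 0 0 -1" --pt "0 0 -0.01 0 0 0 -1" --pt "0 0 0 0 0 0 -1" --pt "0 0 0 0 0 0 -0.5" --pt "0 0 0 0 0 0 0" --pt "0 0 0 0 0 0 1" --pt "0 0 0 0 0 0 1" --pt "0 0 0 0 0 0 1" --pt "0 0 0 0 0 0 1" --pt "0 0 0 0 0 0 1"

```text
clock: 23.4
position: [0.5208, -0.2655, 0.0293]
orientation: [0.498, 0.75, -0.241, 0.363]
force: [0.7, 0.7, -0.4]
width: 0.0854
```

Request:
servo_tool --pt "0.01 -0.03 0.05 0 0 0 1" --pt "0.02 -0.05 0.1 0 0 0 1" --pt "0.02 -0.05 0.15 0 0 0 1" --pt "0 0 0.2 0 0 0 1" --pt "0 0 0.2 0 0 0 1" --pt "0 0 0.2 0 0 0 1" --pt "0 0 0.1 0 0 0 1" --pt "0 0 0 0 0 0 1" --pt "0 0 0 0 0 0 1" --pt "0 0 0 0 0 0 1"

```text
clock: 24.4
position: [0.5272, -0.2875, 0.1857]
orientation: [0.498, 0.75, -0.242, 0.362]
force: [-0.5, -0.8, -0.6]
width: 0.0858
```

```bash
python3 st.py; python3 - <<'E'
from h import *
W=bot.camera("wrist")[:,:,::-1];D=bot.camera("side")[:,:,::-1];S=bot.camera("scene")[:,:,::-1]
r=lambda i:cv2.resize(i,(400,300),interpolation=2)
cv2.imwrite("pics/m7.png",np.vstack([np.hstack([r(W),r(D[290:425,270:450])]),np.hstack([r(S[150:390,180:500]),r(D[165:285,180:340])])]))
E
```

```text
{'clock': 24.4, 'joint_positions': [0.3733, 0.798, 0.4354, 1.3285, -0.5456, 1.7311, 1.2822], 'position': [0.5272, -0.2875, 0.1857], 'force': [-0.5149, -0.7828, -0.5563], 'width': 0.0858}
[[-0.241, 0.923, 0.301], [0.572, 0.386, -0.724], [-0.784, -0.002, -0.62]] grasp [ 0.5317 -0.2984  0.2006]
```

View pics/m7.png

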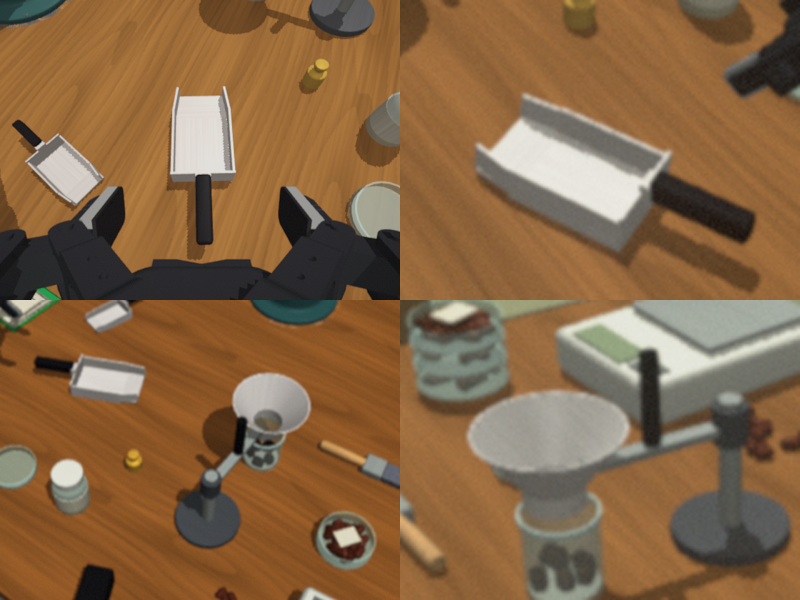

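Two checks remain: the scoop lies level and empty, and the scene looks undisturbed. One overhead look into the funnel will rule out a stuck lump.

Request:
servo_tool --pt "0 0 0 -0.039 -0.017 0 1" --pt "0 0 0 -0.039 -0.017 0 1" --pt "0 0 0.05 -0.039 -0.017 0 1" --pt "0 0 0.1 -0.039 -0.017 0 1" --pt "0 0 0.2 -0.039 -0.017 0 1" --pt "0 0 0.25 0 0 0.04 1" --pt "0 0 0.25 0 0 0.04 1" --pt "0 0.1 0.25 0 0 0.04 1" --pt "0 0.2 0.1 0 0 0.04 1" --pt "0 0.2 0 0 0 0.04 1"

```text
clock: 25.55
position: [0.5204, -0.2087, 0.3578]
orientation: [0.181, 0.68, -0.188, 0.685]
force: [0.3, -0.2, -0.8]
width: 0.0853
```

Request:
servo_tool --pt "0 0.25 0 0 0 0.04 1" --pt "0 0.25 0 0 0 0.04 1" --pt "0 0.25 0 0 0 0.04 1" --pt "0 0.25 0 0 0 0.04 1" --pt "0 0.25 0 0 0 0.02 1" --pt "0 0.25 0 0 0 0 1" --pt "0 0.25 0 0 0 0 1" --pt "0 0.25 0 0 0 0 1" --pt "0 0 0 0 0 0 1" --pt "0 0 0 0 0 0 1"

```text
clock: 26.55
position: [0.515, 0.1082, 0.3531]
orientation: [-0.028, 0.707, 0.023, 0.707]
force: [0.1, 0.2, -0.7]
width: 0.0854
```

```bash
python3 st.py; python3 - <<'E'
from h import *
c=cam("wrist");print(proj(c,(.45,.181,.17)),proj(c,(.45,.181,.095)),proj(c,(.4524,.1807,.005)))
cv2.imwrite("pics/w8.png",bot.camera("wrist")[:,:,::-1])
E
```

```text
{'clock': 26.55, 'joint_positions': [-0.4443, 0.1301, 0.1893, 1.7209, -0.0175, 1.2942, 1.3907], 'position': [0.515, 0.1082, 0.3531], 'force': [0.0534, 0.1655, -0.6872], 'width': 0.0854}
[[0.001, -0.072, 0.997], [-0.008, 0.997, 0.072], [-1.0, -0.008, 0.0]] grasp [0.515  0.1083 0.3721]
[417.80213709 133.09264391] [401.62725627 132.02995466] [387.93512905 133.1692054 ]
```

View pics/w8.png

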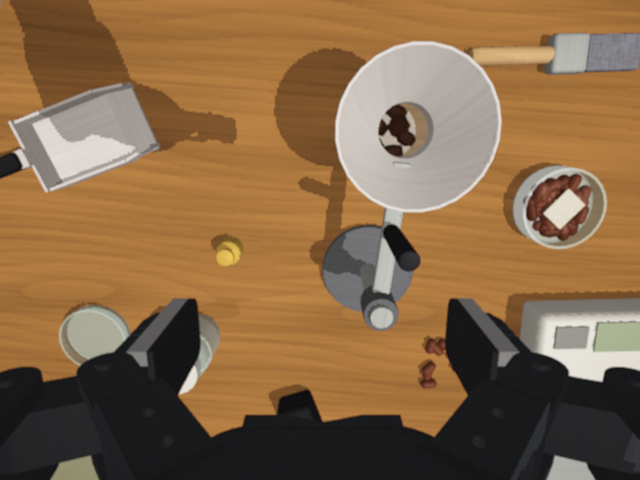

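The funnel cone is clear, the lumps lie on the jar floor seen through the spout (400, 130), and nothing is on the table. The robot touches nothing, so I hand in.

```bash
python3 -c "
from station import bot
print(bot.close_job())"
```

```text
the job is handed in; nothing more can be done
None
```

I swung the funnel over the jar, lifted the larger scoop, poured all the lumps through the funnel, and set the scoop back on the table. The job is handed in at about 27 s; no verdict is reported.

**Last checks that passed:**
- The scoop looked empty and level on the table in the wrist and side views.
- The funnel cone and spout were clear, and the jar stood upright under the spout.
- There were no lumps on the table, and the other things looked undisturbed in the pictures.
- The funnel was measured at about 2–3 mm from the jar's axis after the swing and looked unchanged afterwards.

**What went less well or is uncertain:**
- **Slip in the grip:** the scoop slipped about 11° in pitch twice. I corrected this by squeezing harder and tilting the tool.
- **Funnel contact:** during the pour the lip probably touched the funnel lightly (about 1 to 2 N).
- **Joint limit:** while I withdrew, joint 6 read 1.8426 against its 1.84 limit, with about 49 N showing at the wrist. I lowered the arm at once. If the range check is strict, that moment could count as a failure.
- **Lump count:** I could not count all six lumps in the jar one by one. I infer it from the empty scoop, the clear funnel and the clear table.

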